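# Lock a forming die on the tube bender with its R-clip

### The arm

A 6-joint arm with a two-finger parallel gripper is mounted at the origin on the work surface. World frame = base frame: x ahead of the robot, y to its left, z up, the work surface at z = 0. Lengths are in m, angles in degrees, forces in N, time in s.
With the tool pointing down it reaches from about 0.4 to 0.825 m from the base axis. Payload 7 kg.
Tool frame: the origin (TCP) lies at the very end of the fingers, on their centre line; the grasp point (between the pads) lies 19 mm behind it (env.tcp_to_grasp is the distance from the TCP to the grasp point, in m); z points along the fingers, y is the direction in which the jaws open and shut (so a half turn about z gives the same grasp; the last joint's range is limited). The gripper opens to 88 mm and grips with 3 to 60 N. Pads are 19 mm wide; open, the fingers measure 130 mm over their backs; the gripper's body (78 mm by 193 mm) begins 47 mm behind the grasp point.
Start: joints at [86.752, 20.546, 0.682, 0, -70.136, -16.507], TCP at [0.228, 0.635, 0.227] pointing down, gripper open.
Joint ranges: [-176.03, 176.03], [-82.01, 121.73], [-58.28, 71.71], [-173.87, 95.51], [-174.79, -0.11], [-173.66, 173.66]. Speed limits (degrees/s): [136.94, 136.94, 172.46, 180, 180, 180].

### API

Orientations are given as [roll, pitch, yaw] about the fixed x, y, z axes, in that order (R = Rz(yaw) Ry(pitch) Rx(roll)).
In Python, from station import env gives the robot as it stands. The module is installed in compiled form; this text tells all that it offers.
- The arm moves only by the tool apply_moves, never from a script. Its argument "moves" is one flat list of numbers, 4 for each row, row after row: the shift along the tool's x, y, z in cm, then the turn about the tool's z in rad. In form: [tx, ty, tz, turn, tx, ty, tz, turn, ...]. A call has 1 to 5 rows; each row shifts and turns the commanded pose from where the row before left it, along the tool's axes as they then stand; what a row does not reach is not made up. A row lasts 1/12 s, in which the tool goes at most 41.7 mm and 7.16 degrees, less where a joint would pass 70% of its speed; a pose out of reach is approached as far as the arm can. A call with a gripper value outside its range is refused whole. "grip" is the opening, from 0 (shut) to 1 (fully open), set as the call begins (left out, the last holds). The fingers move at their own pace and stop on an object; "force" is the grip in N (left out, the last holds). Time passes only in rows, so rows that do not move let the fingers close. It gives the time, the measured TCP pose, the force and the opening at its end, in the units of the state.
- env.get_state(): the state, without advancing time (a new reading comes with each control period).
- env.read_camera(name): name is "scene" or "top" or "wrist"; returns a dict with "img" (480x640x3 uint8, blue, green, red), "z_map" (480x640 float32, m along the optical axis (not along the pixel's ray), 0 where there is no reading), "fovy" (degrees; the focal length in pixels is half the picture's height over the tangent of half this angle, whatever the lens; pixels are square), "cx", "cy" (the principal point, pixels), "dist_coeffs" ([k1, k2, p1, p2, k3] as OpenCV has them; the pictures are not rectified), "extrinsics" (4x4, takes a point from camera to world coordinates). Camera axes: x right, y down, z forward; pixel columns grow to the right and rows downward; lengths in m; the calibration is good to about 2 mm. A picture is of the moment at which its call begins.
- env.hand_in(): hands the job in, once; it reports no verdict.
Trained networks look in the newest picture that a camera, given by its name, has taken for a name from the list of things; names that differ only in an ending like _2 or _b are one class to them, and where a whole thing is asked for, a point or a joint stands for the part that bears it (a point fixed in the world has none). Each returns a list of dicts, best first, with "score" (0 to 1); they miss things now and then, are a little off and sometimes report something else, mostly with a low value. They report only what shows in the picture. A call takes as long as a camera call.
- env.find_in(camera, name): "at" ([x, y, z] in m, in world coordinates, good to about 4 mm: the middle of the surface that is visible of it).
- env.silhouettes(camera, name): "mask" (480x640 bool, what is visible of it).
The state is a dict: "t": time; "q": joint angles; "qvel": joint speeds; "joint_efforts": joint torques, N m; "tcp_pos": TCP position; "tcp_rot": TCP orientation; "wrist_force": force on the tool from outside, world axes, zero at the start; "wrist_torque": the same for the moment, N m; "grip_width": finger opening in m.
Only numpy, scipy, OpenCV 4.12 (cv2) and the standard library are available. Lean on these libraries where they do the work, as an engineer would, in place of code of your own. Each camera call takes 0.05 s, during which the arm holds its last target. There are 200 camera calls.

### The job

Fit the small forming die over the tube bender's centre pin so that it sits right down on its seat, then lock it there with the R-clip: push the clip's straight leg through the cross hole in the pin until the bow snaps over the pin and rests against it. Feel the leg into the hole without ramming it, leave the other things on the bench where they are, and let go of everything at the end.

Things in the scene. Friction and masses are not known exactly. Their poses are not given: they have to be found in the camera images.
- bender: Tube bender bolted to the bench: grey plate 200 (x) x 150 (y) x 12 mm. Origin: middle of the plate's underside, on the axis of the upright steel centre pin (24 mm thick, top 80 mm up, bevelled). x points to the side of the swing arm, follower roller and long handle; the -x side is the open front. A tube stop 48 mm high stands at x 40 to 80, y -72 to -53 mm; roller 118 mm out, 63 mm high.
- seat (a point): Where the die's underside must come to rest: on the pin's axis, on top of the round boss (64 mm across), 24 mm above the bench. Axes as the bender's.
- hole (a point): Centre of the pin's cross hole, on the pin's axis, 63 mm above the bench, 9 mm above the top of the seated die. 7 mm wide, right through. Axes as the bender's. The pin turns stiffly in its bore (0.16 N m, up to 45 degrees either way), so the mouth at the front points along the bender's -x only to within 45 degrees: look or feel for it; once in, the leg brings the pin into line.
- die: Small forming die, the part to fit: steel ring 56 mm across, 30 mm high, bore 27 mm, tube groove 16 mm wide round its edge, about 0.35 kg. Lies flat on the bench. Origin: centre of its underside, z up. The same either way up.
- clip: R-clip of 5 mm spring wire, 115 mm long, lying flat: straight leg along its x, eye at the -x end, bow on the +y side. Origin: on the bench under clip_seat, z up. The bow dips towards the leg, arches over the pin (hollow centred on clip_seat), narrows to a throat at x 12.5 mm and flares out to its end at x 26, y 18 mm.
- clip_seat (a point): Point on the straight leg's centre line (2.5 mm above the clip's underside) that comes to the pin's axis when the bow has snapped home. Axes as the clip's.
- clip_eye (a point): Middle of the clip's eye, the place to grip: two turns of wire, 10 mm high and 25 mm wide across y, with straight sides 14 mm long; 55 mm behind clip_seat (-x), 10 mm to its +y side, 5 mm above the clip's underside. Rigid, in one piece with the leg. Axes as the clip's.
- clip_tip (a point): Rounded end of the straight leg, 40.5 mm ahead of clip_seat. Axes as the clip's.
- bow (a joint): How far the springy bow is pushed away from the leg, in rad: 0 relaxed, about 0.05 as the throat rides over the pin, 0 again when it has snapped home. Snapping it over takes about 7 N along the leg; pushed on too far, it rides up again.
- big_die: Bystander: larger die, 100 mm across, 30 mm high, lying flat. Leave it.
- oil: Bystander: white bottle of pump oil, 72 mm across, 190 mm high. Leave it.
- offcut: Bystander: U-bent copper tube, 16 mm thick, about 130 x 76 mm. Origin on the bench inside the bend. Leave it.
- meter: Bystander: black multimeter 150 x 75 x 45 mm. Leave it.

How it is judged:
By the outcome, as a careful person would: the job done as asked, in the order asked, and still so for the second after the job is handed in, with the robot touching nothing.
It also fails if it takes over 72 s, if anything falls off the work surface, if the arm or the gripper's body presses on something with over 40 N, if the wrist force passes 120 N, or if a joint passes its speed limit or range.

## Working session

There is one attempt and no reset: what is moved stays moved. The work goes in short steps, Python scripts to look and compute and a tool call to move; the robot and the scene stay as the last step left them, time stands still between calls to the robot, and variables do not carry over. Pictures are saved under pics/ and viewed, about 8 in all and at most 12, crops included, and the job is handed in when it is done.

Besides the shell and the picture viewer there is one more tool, called after ">>>" by a JSON object that holds its "method" and its "body", one argument or row to a line. apply_moves: Moves the arm, as the interface text tells. Its arguments: {"type":"object","properties":{"moves":{"type":"array"},"grip":{"type":"number"},"force":{"type":"number"}},"required":["moves"]}

```bash
mkdir -p pics; cat > h.py <<'E'
import numpy as np, cv2
from station import env
from scipy.spatial.transform import Rotation as R
def K(c):
    f=240/np.tan(np.radians(c['fovy']/2)); return np.array([[f,0,c['cx']],[0,f,c['cy']],[0,0,1.]])
def cloud(c):
    h,w=c['z_map'].shape
    u,v=np.meshgrid(np.arange(w),np.arange(h))
    p=cv2.undistortPoints(np.stack([u,v],-1).reshape(-1,1,2).astype(float),K(c),np.array(c['dist_coeffs'],float)).reshape(h,w,2)
    z=c['z_map']; P=np.dstack([p[...,0]*z,p[...,1]*z,z]); T=np.array(c['extrinsics'])
    W=P@T[:3,:3].T+T[:3,3]; W[z==0]=np.nan
    return W
def proj(c,p):
    T=np.linalg.inv(np.array(c['extrinsics'])); q=np.atleast_2d(p)@T[:3,:3].T+T[:3,3]
    return cv2.projectPoints(q,np.zeros(3),np.zeros(3),K(c),np.array(c['dist_coeffs'],float))[0].reshape(-1,2)
def tool(d):  # world vector->tool cm
    s=env.get_state(); return R.from_euler('xyz',s['tcp_rot'],degrees=True).inv().apply(d)*100
E
python3 - <<'E'
from h import *
s=env.get_state(); print(s['t'],s['tcp_pos'],s['tcp_rot'],s['grip_width'])
c=env.read_camera('top'); cv2.imwrite('pics/top.png',c['img'])
c2=env.read_camera('scene'); cv2.imwrite('pics/scene.png',c2['img'])
W=cloud(c)
for n in ['bender','seat','hole','die','clip','clip_eye','clip_tip','big_die','oil','offcut','meter']:
    for cam in ('top','scene'):
        r=env.find_in(cam,n)
        print(n,cam,[(np.round(x['at'],3).tolist(),round(x['score'],2)) for x in r[:2]])
E
```

```text
0.0 [0.22800976 0.63479918 0.22562439] [ 1.79905038e+02 -7.40793775e-03 -1.97636238e+01] 0.0880137136442166
bender top [([0.65, -0.003, 0.014], 0.61)]
bender scene [([0.672, -0.004, 0.018], 0.95), ([0.768, -0.252, 0.036], 0.5)]
seat top [([0.645, 0.0, 0.009], 0.61)]
seat scene [([0.67, -0.005, 0.02], 0.87), ([0.488, -0.25, 0.006], 0.71)]
hole top [([0.645, 0.001, 0.014], 0.82), ([0.775, 0.247, 0.013], 0.74)]
hole scene [([0.672, -0.001, 0.018], 0.67)]
die top [([0.497, 0.234, 0.026], 0.8), ([0.651, -0.002, 0.01], 0.59)]
die scene [([0.5, 0.23, 0.028], 0.55)]
clip top [([0.469, -0.26, 0.005], 0.5)]
clip scene [([0.467, -0.262, 0.005], 0.77)]
clip_eye top [([0.468, -0.259, 0.005], 0.75)]
clip_eye scene [([0.47, -0.259, 0.007], 0.8), ([0.673, -0.003, 0.02], 0.74)]
clip_tip top [([0.468, -0.26, 0.003], 0.69), ([0.637, -0.421, 0.035], 0.58)]
clip_tip scene [([0.461, -0.252, 0.007], 0.53)]
big_die top [([0.494, 0.233, 0.026], 0.73), ([0.762, -0.243, 0.03], 0.63)]
big_die scene [([0.769, -0.256, 0.033], 0.83), ([0.467, -0.255, 0.007], 0.33)]
oil top [([0.667, 0.392, 0.118], 0.98)]
oil scene [([0.691, 0.389, 0.11], 0.89)]
offcut top [([0.775, 0.248, 0.014], 0.94)]
offcut scene [([0.788, 0.25, 0.017], 0.75)]
meter top [([0.636, -0.418, 0.033], 0.73), ([0.67, 0.396, 0.12], 0.27)]
meter scene [([0.643, -0.431, 0.034], 0.81), ([0.768, -0.252, 0.034], 0.41)]
```

View pics/top.png

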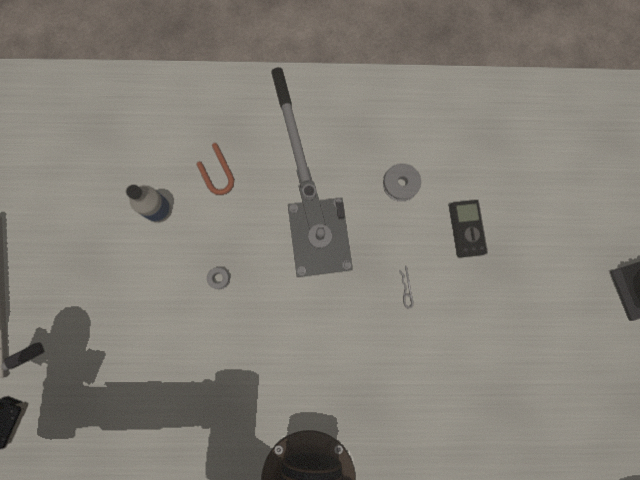

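```bash
python3 - <<'E'
from h import *
c=env.read_camera('top'); W=cloud(c)
def reg(x0,x1,y0,y1,z0,z1):
    m=(W[...,0]>x0)&(W[...,0]<x1)&(W[...,1]>y0)&(W[...,1]<y1)&(W[...,2]>z0)&(W[...,2]<z1); return W[m],m
for n,a in dict(dietop=(.44,.56,.17,.29,.026,.036),pintop=(.5,.8,-.06,.06,.076,.09),boss=(.5,.8,-.06,.06,.02,.028),plate=(.5,.8,-.12,.12,.009,.016),bench=(.4,.45,-.1,.1,-.02,.02),stop=(.5,.85,-.12,.12,.044,.055)).items():
    P,m=reg(*a); print(n,len(P),P.mean(0).round(4),P[:,:2].min(0).round(4),P[:,:2].max(0).round(4))
    if n in('dietop','pintop'): print(cv2.minEnclosingCircle(P[:,:2].astype(np.float32)))
    if n in('plate','clip'): print(cv2.minAreaRect(P[:,:2].astype(np.float32)))
s=env.silhouettes('top','clip')
for o in s[:2]:
    P=W[o['mask']]; print(o['score'],len(P),np.nanmean(P,0),cv2.minAreaRect(P[~np.isnan(P[:,0]),:2].astype(np.float32)))
# ctop crop
p=proj(c,[.468,-.26,.005])[0].astype(int); q=proj(c,[.64,0,.05])[0].astype(int); print(p,q)
f=lambda p,r:cv2.resize(c['img'][p[1]-r:p[1]+r,p[0]-r:p[0]+r],(400,400),interpolation=cv2.INTER_CUBIC)
cv2.imwrite('pics/crop.png',np.hstack([f(p,45),f(q,60)]))
E
```

```text
dietop 282 [0.4982 0.2355 0.0305] [0.4704 0.2079] [0.525  0.2624]
((0.4983471632003784, 0.23564988374710083), 0.028053991496562958)
pintop 63 [ 0.6119 -0.0285  0.0798] [ 0.6022 -0.0383] [ 0.6233 -0.018 ]
((0.6119616627693176, -0.028887728229165077), 0.01184117142111063)
boss 793 [ 0.6498 -0.0152  0.0236] [ 0.5132 -0.0594] [0.7924 0.0477]
plate 2583 [ 0.5997 -0.0285  0.0127] [ 0.5042 -0.1153] [0.7341 0.0562]
((0.6187111139297485, -0.02479088306427002), (0.21441364288330078, 0.15626581013202667), 7.846287727355957)
bench 1495 [ 0.4251 -0.0011  0.0009] [ 0.4    -0.0999] [0.45 0.1 ]
stop 236 [ 0.7371 -0.0183  0.0484] [ 0.6003 -0.0924] [0.8497 0.0382]
0.55 194 [ 0.46848575 -0.26083558  0.0057652 ] ((0.4691312909126282, -0.26151812076568604), (0.09013930708169937, 0.024053527042269707), 1.0417662858963013)
0.31 5738 [ 0.68348203 -0.00934331  0.02361112] ((0.7989739179611206, -0.005205027759075165), (0.577704668045044, 0.15377351641654968), 7.103686332702637)
[406 290] [308 222]
```

View pics/crop.png

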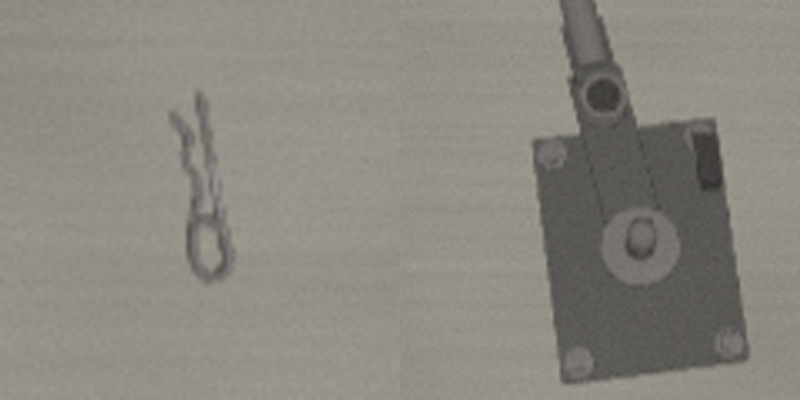

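The top view shows the bender at (308,230), the die at (218,278), the clip at (406,290) with its tip up (+x) and bow to the left (+y), and clear space between them. The pin-top, die and plate measurements match the given sizes. Bender yaw is about 8°.

>>> {"method": "apply_moves", "body": {
  "moves": [0,0,0,-0.12,0,0,0,-0.12,0,0,0,-0.12,0,0,0,-0.12],
  "grip": 1
}}

```text
t: 1.63
tcp_pos: [0.2282, 0.6353, 0.2266]
tcp_rot: [-180.0, -0.0, 8.1]
wrist_force: [0.6, -0.3, -0.4]
grip_width: 0.0874
```

```bash
cat >> h.py <<'E'
def go(p):
    s=env.get_state(); print('t',round(s['t'],2),'tcp',s['tcp_pos'].round(4),s['tcp_rot'].round(2),'w',round(s['grip_width'],4),'F',np.round(s['wrist_force'],1),'tool cm',tool(np.array(p)-s['tcp_pos']).round(2))
E
python3 -c "
from h import *
go([.498,.2355,.15])"
```

```text
t 1.63 tcp [0.2282 0.6353 0.2266] [-180.     -0.      8.09] w 0.0874 F [ 0.6 -0.3 -0.4] tool cm [21.09 43.37  7.66]
```

>>> {"method": "apply_moves", "body": {
  "moves": [1.4,2.9,0.5,0,1.4,2.9,0.5,0,1.4,2.9,0.5,0,1.4,2.9,0.5,0,1.4,2.9,0.5,0]
}}

```text
t: 2.05
tcp_pos: [0.3176, 0.4997, 0.2015]
tcp_rot: [-180.0, -0.0, 7.8]
wrist_force: [0.8, -0.7, -0.3]
grip_width: 0.0874
```

>>> {"method": "apply_moves", "body": {
  "moves": [1.4,2.9,0.5,0,1.4,2.9,0.5,0,1.4,2.9,0.5,0,1.4,2.9,0.5,0,1.4,2.9,0.5,0]
}}

```text
t: 2.47
tcp_pos: [0.4066, 0.3654, 0.1766]
tcp_rot: [-180.0, -0.0, 7.8]
wrist_force: [0.2, -0.4, -0.1]
grip_width: 0.0877
```

>>> {"method": "apply_moves", "body": {
  "moves": [1.4,2.9,0.5,0,1.4,2.9,0.5,0,1.4,2.9,0.5,0,1.4,2.9,0.5,0,1.4,2.9,0.5,0]
}}

```text
t: 2.88
tcp_pos: [0.4956, 0.2312, 0.1517]
tcp_rot: [-180.0, -0.0, 7.8]
wrist_force: [-0.0, 1.0, 0.4]
grip_width: 0.0878
```

```bash
python3 -c "
from h import *
go([.498,.2355,.15])
c=env.read_camera('wrist'); cv2.imwrite('pics/w1.png',c['img']); W=cloud(c)
print(np.array(c['extrinsics']).round(3), c['fovy'])
m=(abs(W[...,0]-.5)<.06)&(abs(W[...,1]-.235)<.06)&(W[...,2]>.024)&(W[...,2]<.037)
P=W[m]; print(len(P),P.mean(0),cv2.minEnclosingCircle(P[:,:2].astype(np.float32)))
"
```

```text
t 2.88 tcp [0.4956 0.2312 0.1517] [-1.7998e+02 -3.0000e-02  7.7700e+00] w 0.0878 F [-0.   1.   0.4] tool cm [ 0.29 -0.39  0.17]
[[ 0.135 -0.948 -0.287  0.573]
 [-0.991 -0.129 -0.039  0.241]
 [-0.     0.29  -0.957  0.31 ]
 [ 0.     0.     0.     1.   ]] 63.40727594072823
3376 [0.49861905 0.23776945 0.03017639] ((0.49724146723747253, 0.23764662444591522), 0.028363516554236412)
```

View pics/w1.png

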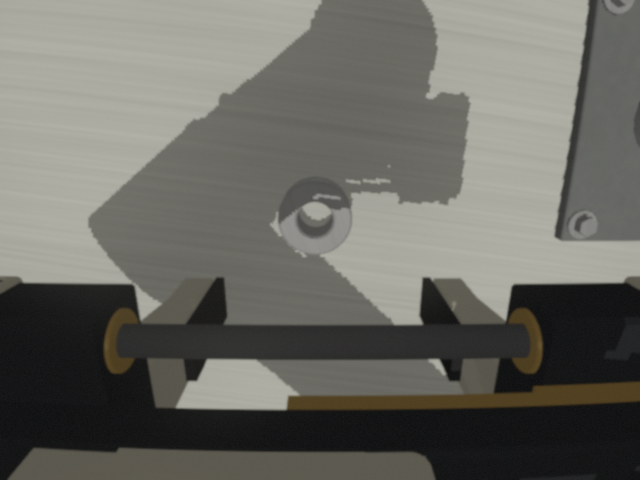

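The wrist view shows the die at (315,215), between and just ahead of the jaws, with nothing near them. Its centre is about (0.498, 0.237). Descending.

>>> {"method": "apply_moves", "body": {
  "moves": [0.3,-0.55,2.5,0,0,0,3.5,0,0,0,3.5,0,0,0,3,0,0,0,1.5,0]
}}

```text
t: 3.35
tcp_pos: [0.4955, 0.2369, 0.0082]
tcp_rot: [179.9, 0.2, 7.7]
wrist_force: [-1.1, -0.1, 0.0]
grip_width: 0.0876
```

>>> {"method": "apply_moves", "body": {
  "moves": [0,0,0.7,0,0,0,0.1,0]
}}

```text
t: 3.52
tcp_pos: [0.4966, 0.2378, 0.0022]
tcp_rot: [179.9, 0.1, 7.7]
wrist_force: [-0.6, 0.1, 1.2]
grip_width: 0.0876
```

>>> {"method": "apply_moves", "body": {
  "moves": [0,0,0,0,0,0,0,0,0,0,0,0,0,0,0,0,0,0,0,0],
  "grip": 0.4,
  "force": 25
}}

```text
t: 3.93
tcp_pos: [0.4975, 0.2388, 0.0045]
tcp_rot: [-179.9, -0.1, 7.7]
wrist_force: [0.5, -0.4, 0.2]
grip_width: 0.0601
```

>>> {"method": "apply_moves", "body": {
  "moves": [0,0,0,0,0,0,0,0,0,0,0,0]
}}

```text
t: 4.18
tcp_pos: [0.4974, 0.2384, 0.0044]
tcp_rot: [-180.0, -0.0, 7.8]
wrist_force: [-0.8, -1.5, 7.0]
grip_width: 0.0568
```

>>> {"method": "apply_moves", "body": {
  "moves": [0,0,-1,0,0,0,-3,0,0,0,-3,0,0,0,-3,0,0,0,-3,0],
  "force": 40
}}

```text
t: 4.6
tcp_pos: [0.4963, 0.2379, 0.1349]
tcp_rot: [180.0, 0.1, 7.7]
wrist_force: [1.3, 0.8, -5.6]
grip_width: 0.0558
```

>>> {"method": "apply_moves", "body": {
  "moves": [0.3,2,0,0,0.3,3.3,0,0,0.5,3.3,0,0,0.5,3.3,0,0,0.5,3.3,0,0]
}}

```text
t: 5.02
tcp_pos: [0.5377, 0.0892, 0.1337]
tcp_rot: [-180.0, 0.0, 7.8]
wrist_force: [0.0, 0.6, -4.9]
grip_width: 0.056
```

>>> {"method": "apply_moves", "body": {
  "moves": [0.5,3.3,0,0,0.5,3.3,0,0,0.4,3,0,0,0.1,2.5,0,0,0,0.4,0,0]
}}

```text
t: 5.43
tcp_pos: [0.5696, -0.0346, 0.1333]
tcp_rot: [180.0, 0.1, 7.6]
wrist_force: [-0.5, -0.1, -3.6]
grip_width: 0.0557
```

```bash
python3 -c "
from h import *
c=env.read_camera('wrist'); cv2.imwrite('pics/w2.png',c['img']); W=cloud(c)
c2=env.read_camera('scene'); W2=cloud(c2)
for w in (W,W2):
  m=(abs(w[...,0]-.612)<.03)&(abs(w[...,1]+.029)<.03)&(w[...,2]>.077)&(w[...,2]<.084)
  P=w[m]; print(len(P),P.mean(0),cv2.minEnclosingCircle(P[:,:2].astype(np.float32)), np.ptp(P,0))
cx=proj(c,[.612,-.029,.07])[0].astype(int);print(cx)
go([.612,-.029,.12])
q=proj(c2,[.612,-.029,.06])[0].astype(int); print(q)
cv2.imwrite('pics/w2.png',np.hstack([cv2.resize(c['img'],(400,300)),cv2.resize(c2['img'][q[1]-45:q[1]+45,q[0]-60:q[0]+60],(400,300))]))
"
```

```text
1246 [ 0.61170798 -0.02721681  0.07958479] ((0.6114891767501831, -0.027144405990839005), 0.011841485276818275) [0.02283543 0.02262978 0.00525021]
63 [ 0.6127583  -0.0272845   0.07997353] ((0.6125771403312683, -0.027119550853967667), 0.012004585936665535) [0.02142586 0.02328661 0.00677543]
[322 177]
t 5.53 tcp [ 0.5694 -0.0325  0.1332] [-1.7998e+02  8.0000e-02  7.5800e+00] w 0.0559 F [ 0.   0.3 -3.4] tool cm [4.27 0.22 1.32]
[305 252]
```

View pics/w2.png

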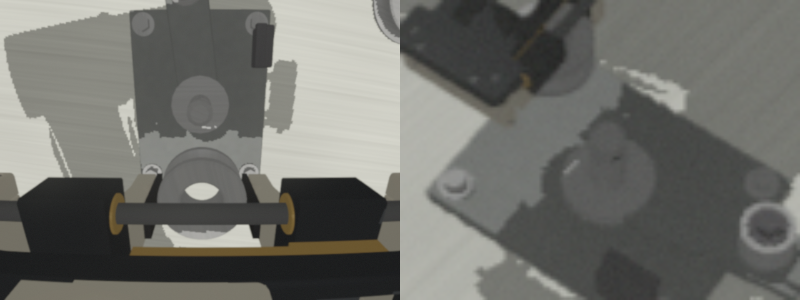

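```bash
python3 -c "
from h import *
c=env.read_camera('wrist'); W=cloud(c); s=env.get_state(); print(s['tcp_pos'])
L=R.from_euler('xyz',s['tcp_rot'],degrees=True).inv().apply((W-s['tcp_pos']).reshape(-1,3)).reshape(W.shape)
m=(abs(L[...,0])<.05)&(abs(L[...,1])<.027)&(L[...,2]<-.022)&(L[...,2]>-.030)
P=L[m];print(len(P),P.min(0),P.max(0),np.median(P[:,2]))
from scipy.optimize import least_squares
r=np.hypot(*P[:,:2].T); print(np.percentile(r,[1,50,99]))
# outer edge: max x per y bin
E=[]
for y in np.arange(-.02,.021,.002):
    k=abs(P[:,1]-y)<.001
    if k.sum()>3: E.append([np.percentile(P[k,0],98),y])
E=np.array(E)
f=least_squares(lambda a:np.hypot(E[:,0]-a[0],E[:,1]-a[1])-.028,[0,0],loss='soft_l1',f_scale=.001); print(f.x,np.abs(f.fun).max())
go([.6115,-.027,.1])
"
```

```text
[ 0.56949744 -0.03153871  0.13334678]
8138 [-0.02841794 -0.0269913  -0.02990627] [ 0.02809752  0.02698282 -0.02200641] -0.025754863508584542
[0.01334051 0.0226385  0.0284306 ]
[-0.00021717  0.00091402] 0.00024462182740195293
t 5.58 tcp [ 0.5695 -0.0315  0.1333] [-1.7998e+02  5.0000e-02  7.6500e+00] w 0.0561 F [ 0.4  0.1 -4.8] tool cm [4.23 0.11 3.33]
```

>>> {"method": "apply_moves", "body": {
  "moves": [1.3,0.03,0,0,2,0,0,0,0.95,0,1,0,0,0,2,0,0,0,1.2,0]
}}

```text
t: 6.0
tcp_pos: [0.6116, -0.0244, 0.0893]
tcp_rot: [-180.0, 0.1, 7.8]
wrist_force: [0.3, -0.4, -5.9]
grip_width: 0.056
```

>>> {"method": "apply_moves", "body": {
  "moves": [0,0,0,0,0,0,0,0]
}}

```text
t: 6.17
tcp_pos: [0.6113, -0.0251, 0.0905]
tcp_rot: [180.0, 0.2, 7.8]
wrist_force: [-0.4, -0.6, -4.8]
grip_width: 0.0562
```

```bash
python3 -c "
from h import *
go([.6117,-.0262,.0284])
c=env.read_camera('wrist'); W=cloud(c)
m=(abs(W[...,0]-.612)<.014)&(abs(W[...,1]+.028)<.014)&(W[...,2]>.074)&(W[...,2]<.084)
print(m.sum(), W[m].mean(0) if m.sum() else '')
go([.6117,-.0262,.0284])
"
```

```text
t 6.17 tcp [ 0.6113 -0.0251  0.0905] [1.7998e+02 1.5000e-01 7.8100e+00] w 0.0562 F [-0.4 -0.6 -4.8] tool cm [0.04 0.11 6.21]
326 [ 0.60441808 -0.02734396  0.0795196 ]
t 6.22 tcp [ 0.6122 -0.0252  0.0916] [1.7999e+02 3.0000e-02 7.8100e+00] w 0.056 F [ 1.   0.2 -3.8] tool cm [-0.06  0.09  6.32]
```

>>> {"method": "apply_moves", "body": {
  "moves": [0,0.1,0,0,0,0,0.5,0,0,0,0.5,0,0,0,0.5,0,0,0,0,0]
}}

```text
t: 6.63
tcp_pos: [0.6115, -0.0269, 0.0753]
tcp_rot: [-180.0, 0.1, 7.7]
wrist_force: [0.7, 0.5, -5.3]
grip_width: 0.0563
```

>>> {"method": "apply_moves", "body": {
  "moves": [0,0,0.9,0,0,0,0.9,0,0,0,0.9,0,0,0,0.9,0,0,0,0,0]
}}

```text
t: 7.05
tcp_pos: [0.6109, -0.0271, 0.0378]
tcp_rot: [180.0, 0.2, 7.7]
wrist_force: [0.0, 0.4, -5.0]
grip_width: 0.0561
```

>>> {"method": "apply_moves", "body": {
  "moves": [0,0,0.4,0,0,0,0.3,0,0,0,0.2,0,0,0,0,0]
}}

```text
t: 7.38
tcp_pos: [0.6123, -0.0268, 0.0313]
tcp_rot: [-180.0, 0.0, 7.7]
wrist_force: [-0.4, 0.2, -4.7]
grip_width: 0.0558
```

>>> {"method": "apply_moves", "body": {
  "moves": [0,0,0.2,0,0,0,0.1,0,0,0,0.1,0,0,0,0,0]
}}

```text
t: 7.72
tcp_pos: [0.6125, -0.0268, 0.0284]
tcp_rot: [180.0, -0.0, 7.8]
wrist_force: [-4.6, 0.4, 2.6]
grip_width: 0.0561
```

Contact force appears with the TCP at 28.4 mm, the expected seated height. Releasing and lifting for a look.

>>> {"method": "apply_moves", "body": {
  "moves": [0,0,0,0,0,0,0,0,0,0,0,0,0,0,0,0,0,0,0,0],
  "grip": 1
}}

```text
t: 8.13
tcp_pos: [0.6127, -0.0268, 0.0277]
tcp_rot: [180.0, -0.0, 7.8]
wrist_force: [-0.2, 0.2, 1.0]
grip_width: 0.0836
```

>>> {"method": "apply_moves", "body": {
  "moves": [0,0,-1,0,0,0,-2,0,0,0,-2,0,0,0,-1.7,0,1.5,0,0,0]
}}

```text
t: 8.55
tcp_pos: [0.6279, -0.0248, 0.0996]
tcp_rot: [-180.0, -0.3, 7.8]
wrist_force: [-0.4, -0.1, 0.4]
grip_width: 0.088
```

>>> {"method": "apply_moves", "body": {
  "moves": [0,0,0,0,0,0,0,0]
}}

```text
t: 8.72
tcp_pos: [0.6278, -0.0247, 0.0953]
tcp_rot: [-180.0, -0.1, 7.7]
wrist_force: [-0.2, -0.5, -1.3]
grip_width: 0.0878
```

```bash
python3 -c "
from h import *
go([.612,-.027,.09])
c=env.read_camera('wrist'); W=cloud(c)
m=(abs(W[...,0]-.612)<.035)&(abs(W[...,1]+.028)<.035)&(W[...,2]>.045)&(W[...,2]<.058)
P=W[m];print('die',m.sum(),np.median(P[:,2]),cv2.minEnclosingCircle(P[:,:2].astype(np.float32)))
m=(abs(W[...,0]-.612)<.03)&(abs(W[...,1]+.029)<.03)&(W[...,2]>.0785)&(W[...,2]<.084)
P=W[m];print('pin',m.sum(),P.mean(0),cv2.minEnclosingCircle(P[:,:2].astype(np.float32)))
q=proj(c,[.612,-.027,.065])[0].astype(int);print(q)
def crop(I,q,w,h): 
  x=max(0,min(640-2*w,q[0]-w));y=max(0,min(480-2*h,q[1]-h));print(x,y); return cv2.resize(I[y:y+2*h,x:x+2*w],(400,400),interpolation=cv2.INTER_CUBIC)
a=crop(c['img'],q,80,80)
cv2.imwrite('pics/w3.png',np.hstack([cv2.convertScaleAbs(a,alpha=1.5,beta=0),cv2.resize(c['img'],(400,400))]))
"
```

```text
t 8.72 tcp [ 0.6278 -0.0247  0.0953] [-1.7999e+02 -6.0000e-02  7.7400e+00] w 0.0878 F [-0.2 -0.5 -1.3] tool cm [-1.6   0.02  0.53]
die 4969 0.05430165477936083 ((0.6124227046966553, -0.02674342878162861), 0.028604961931705475)
pin 999 [ 0.61258217 -0.0269368   0.08017682] ((0.6122502684593201, -0.026827922090888023), 0.010581688955426216)
[322 297]
242 217
```

View pics/w3.png

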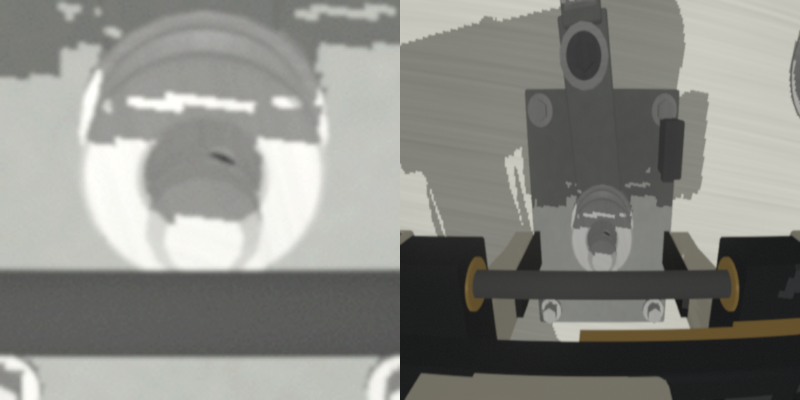

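```bash
python3 -c "
from h import *
c=env.read_camera('wrist'); T=np.array(c['extrinsics'])
g=cv2.cvtColor(c['img'],cv2.COLOR_BGR2GRAY)[270:292,315:347]
m=(g<np.percentile(g,3)); v,u=np.nonzero(m); print(np.c_[u+315,v+270].tolist()); 
pin=np.array([.6123,-.0269])
for uv in [(u.mean()+315,v.mean()+270),(330.8,280.2),(326.5,278.5),(336,282.5)]:
  p=cv2.undistortPoints(np.array([[uv]],float),K(c),np.array(c['dist_coeffs'],float)).ravel()
  d=T[:3,:3]@[p[0],p[1],1]; o=T[:3,3]; e=o[:2]-pin
  A=d[:2]@d[:2];B=2*e@d[:2];C=e@e-.012**2; D=B*B-4*A*C
  if D<0: print('miss');continue
  k=(-B-np.sqrt(D))/2/A; P=o+k*d; print(uv,P.round(4),'az',np.degrees(np.arctan2(P[1]-pin[1],P[0]-pin[0])))
go([.46,-.26,.2])
"
```

```text
[[327, 277], [328, 277], [329, 277], [327, 278], [328, 278], [329, 278], [330, 278], [331, 278], [328, 279], [329, 279], [330, 279], [331, 279], [332, 279], [333, 279], [330, 280], [331, 280], [332, 280], [333, 280], [334, 280], [334, 281], [335, 281]]
(np.float64(330.5238095238095), np.float64(278.9047619047619)) [ 0.624  -0.0295  0.0683] az -12.627095699476822
(330.8, 280.2) [ 0.624  -0.0296  0.0699] az -13.203566107674856
(326.5, 278.5) [ 0.6243 -0.0274  0.0691] az -2.275667059315148
(336, 282.5) [ 0.6229 -0.0325  0.0695] az -27.861389396693045
t 8.82 tcp [ 0.6267 -0.0249  0.0944] [-1.7999e+02  4.0000e-02  7.7300e+00] w 0.0875 F [ 0.5  0.7 -0.1] tool cm [-19.69  21.05 -10.54]
```

The die is seated: its top measures 54.3 mm and it is centred on the pin. The wrist view shows the cross hole's rear mouth as a dark slit at crop (222,158), full (331,280). That puts the hole axis at about −15° world azimuth. Next is the clip.

>>> {"method": "apply_moves", "body": {
  "moves": [-1,0,-2,0,-2.5,2.3,-1.5,0,-2.7,2.6,-1,0,-2.7,2.6,-1,0,-2.7,2.6,0,0]
}}

```text
t: 9.23
tcp_pos: [0.5252, -0.1414, 0.1513]
tcp_rot: [180.0, -0.1, 7.8]
wrist_force: [0.8, 0.0, 0.3]
grip_width: 0.0876
```

>>> {"method": "apply_moves", "body": {
  "moves": [-2.7,2.6,0,0,-2.7,2.6,0,0,-2.7,2.6,0,0,-2.7,2.6,0,0,-0.3,0.3,0,0]
}}

```text
t: 9.65
tcp_pos: [0.426, -0.264, 0.1492]
tcp_rot: [-180.0, 0.1, 7.6]
wrist_force: [0.3, -0.6, -0.3]
grip_width: 0.0879
```

>>> {"method": "apply_moves", "body": {
  "moves": [0,0,0,0,0,0,0,0]
}}

```text
t: 9.82
tcp_pos: [0.4301, -0.2616, 0.1496]
tcp_rot: [-180.0, 0.0, 7.7]
wrist_force: [0.2, 0.4, -0.4]
grip_width: 0.0879
```

```bash
python3 -c "
from h import *
go([.43,-.262,.15])
c=env.read_camera('wrist'); W=cloud(c); I=c['img']
q=proj(c,[.469,-.261,.003])[0].astype(int);print(q)
x,y=q[0]-100,q[1]-100
cv2.imwrite('pics/w4.png',cv2.resize(I[y:y+200,x:x+200],(600,600),interpolation=cv2.INTER_CUBIC)); print(x,y)
m=(abs(W[...,0]-.47)<.09)&(abs(W[...,1]+.26)<.04)&(W[...,2]>.0035)&(W[...,2]<.02)
P=W[m];print(m.sum(),P[:,:2].min(0),P[:,:2].max(0),cv2.minAreaRect(P[:,:2].astype(np.float32)))
"
```

```text
t 9.82 tcp [ 0.4301 -0.2616  0.1496] [-180.      0.      7.67] w 0.0879 F [ 0.2  0.4 -0.4] tool cm [-0.02  0.04 -0.04]
[328 166]
228 66
2016 [ 0.42163886 -0.27428991] [ 0.53536952 -0.23936279] ((0.47804442048072815, -0.2559959590435028), (0.11301993578672409, 0.024603910744190216), 7.714727878570557)
```

View pics/w4.png

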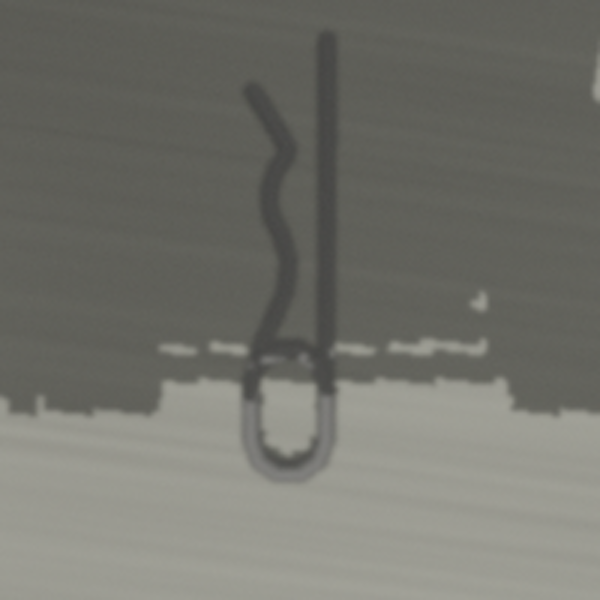

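The clip lies parallel to the tool x axis, with its leg on the right at image x≈325 and its eye at (288,415). The bow is on the left. The eye centre is about 1 cm ahead of the TCP.

>>> {"method": "apply_moves", "body": {
  "moves": [1.0,0,2,0,0,0,3.5,0,0,0,3.5,0,0,0,3,0,0,0,1.6,0],
  "grip": 0.6
}}

```text
t: 10.28
tcp_pos: [0.4392, -0.2585, 0.0101]
tcp_rot: [-179.9, 0.2, 7.8]
wrist_force: [-0.1, 0.2, -0.1]
grip_width: 0.0602
```

>>> {"method": "apply_moves", "body": {
  "moves": [0,0,0.8,0,0,0,0.3,0,0,0,0,0,0,0,0,0]
}}

```text
t: 10.62
tcp_pos: [0.4414, -0.26, 0.0035]
tcp_rot: [180.0, -0.1, 7.8]
wrist_force: [0.3, -0.6, 0.6]
grip_width: 0.0526
```

```bash
python3 -c "
from h import *
go([.4403,-.2611,.0015])"
```

```text
t 10.62 tcp [ 0.4414 -0.26    0.0035] [ 1.7997e+02 -8.0000e-02  7.8000e+00] w 0.0526 F [ 0.3 -0.6  0.6] tool cm [-0.13  0.1   0.2 ]
```

>>> {"method": "apply_moves", "body": {
  "moves": [-0.1,0.1,0.15,0,0,0,0,0,0,0,0,0]
}}

```text
t: 10.87
tcp_pos: [0.4399, -0.2614, 0.0019]
tcp_rot: [180.0, -0.1, 7.7]
wrist_force: [-1.0, -0.0, 0.2]
grip_width: 0.0526
```

>>> {"method": "apply_moves", "body": {
  "moves": [0,0,0,0,0,0,0,0,0,0,0,0,0,0,0,0,0,0,0,0],
  "grip": 0.15,
  "force": 40
}}

```text
t: 11.28
tcp_pos: [0.4394, -0.2613, 0.0011]
tcp_rot: [180.0, -0.0, 7.7]
wrist_force: [-0.1, 0.1, 0.1]
grip_width: 0.0244
```

>>> {"method": "apply_moves", "body": {
  "moves": [0,0,0,0,0,0,0,0,0,0,0,0,0,0,0,0,0,0,0,0]
}}

```text
t: 11.7
tcp_pos: [0.4394, -0.2613, 0.0011]
tcp_rot: [180.0, 0.0, 7.7]
wrist_force: [-0.3, -0.7, 1.8]
grip_width: 0.0248
```

>>> {"method": "apply_moves", "body": {
  "moves": [0,0,-1,0,0,0,-2.5,0.1,0,0,-2.5,0.1,0,0,-2,0.1,0,0,0,0.1]
}}

```text
t: 12.12
tcp_pos: [0.442, -0.262, 0.0858]
tcp_rot: [180.0, -0.4, -15.4]
wrist_force: [-0.0, 0.3, -0.8]
grip_width: 0.0245
```

>>> {"method": "apply_moves", "body": {
  "moves": [-0.2,-2.5,-1,0,-0.2,-3.3,0,0,-0.3,-3.4,0,0,-0.3,-3.4,0,0,-0.3,-3.4,0,0]
}}

```text
t: 12.53
tcp_pos: [0.4687, -0.102, 0.0919]
tcp_rot: [-180.0, -0.0, -15.2]
wrist_force: [1.1, 0.1, -1.0]
grip_width: 0.0245
```

>>> {"method": "apply_moves", "body": {
  "moves": [-0.3,-3.4,0,0,-0.3,-3.4,0,0,-0.2,-3,0,0,0,-2,0,0,0,0,0,0]
}}

```text
t: 12.95
tcp_pos: [0.4934, 0.0158, 0.092]
tcp_rot: [-179.9, -0.1, -15.0]
wrist_force: [-0.0, -0.5, -0.2]
grip_width: 0.0245
```

>>> {"method": "apply_moves", "body": {
  "moves": [0,0,0,0,0,0,0,0]
}}

```text
t: 13.12
tcp_pos: [0.4916, 0.0125, 0.0913]
tcp_rot: [180.0, 0.0, -15.1]
wrist_force: [-0.0, 0.1, 0.3]
grip_width: 0.024
```

```bash
cat >> h.py <<'E'
def local(W):
    s=env.get_state(); return R.from_euler('xyz',s['tcp_rot'],degrees=True).inv().apply((W-s['tcp_pos']).reshape(-1,3)).reshape(W.shape)
E
python3 -c "
from h import *
go([.4937,.0153,.0616])
c=env.read_camera('wrist'); W=cloud(c); L=local(W)
m=(L[...,0]>.03)&(L[...,0]<.11)&(abs(L[...,1])<.03)&(abs(L[...,2])<.012)
P=L[m];print(m.sum(),P.max(0))
k=P[:,1]>.004;Q=P[k];print('leg',len(Q),Q.max(0),np.polyfit(Q[:,0],Q[:,1],1),np.polyfit(Q[:,0],Q[:,2],1))
m=(abs(W[...,0]-.612)<.03)&(abs(W[...,1]+.029)<.03)&(W[...,2]>.0785)&(W[...,2]<.084)
P=W[m];print('pin',m.sum(),P.mean(0) if m.sum() else '')
go([.4937,.0153,.0616])
cv2.imwrite('pics/w5.png',cv2.resize(c['img'][0:300,120:520],(800,600)))
"
```

```text
t 13.12 tcp [0.4916 0.0125 0.0913] [ 1.800e+02  1.000e-02 -1.515e+01] w 0.024 F [-0.   0.1  0.3] tool cm [ 0.13 -0.33  2.97]
3946 [ 0.09659592  0.01224486 -0.00054644]
leg 2110 [ 0.09659592  0.01224486 -0.00080809] [-0.00336927  0.00978987] [ 0.00060392 -0.00382265]
pin 622 [ 0.60517257 -0.02568734  0.08000669]
t 13.17 tcp [0.4915 0.012  0.0913] [ 1.800e+02  1.000e-02 -1.519e+01] w 0.0242 F [ 0.  -0.6  0.9] tool cm [ 0.13 -0.37  2.97]
```

View pics/w5.png

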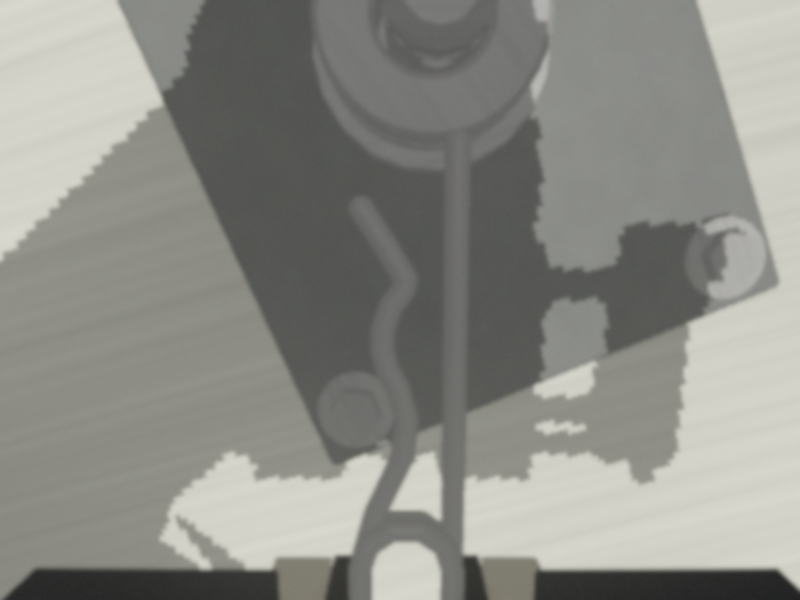

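The view shows the leg straight ahead along tool x (crop x≈455), held firmly and level. The pin and die are ahead at (435,20), slightly left of the leg line, which matches the −0.35 cm y correction.

>>> {"method": "apply_moves", "body": {
  "moves": [0.1,-0.35,1,0,0,0,1.5,0,0,0,0.45,0,0,0,0,0,0,0,0,0]
}}

```text
t: 13.58
tcp_pos: [0.4935, 0.0151, 0.0612]
tcp_rot: [179.9, 0.1, -15.2]
wrist_force: [1.0, 0.5, 0.2]
grip_width: 0.0247
```

```bash
cat >> h.py <<'E'
def rel(pin=(.6123,-.0269,.063),n=4):
    "pin hole relative to clip tip/leg in tool cm, averaged"
    for i in range(n):
        c=env.read_camera('scene')
        s=env.get_state(); r=R.from_euler('xyz',s['tcp_rot'],degrees=True)
        v=r.inv().apply(np.array(pin)-s['tcp_pos'])-[.0955,.0096,-.0014]
        print(round(s['t'],2),s['tcp_pos'].round(4),round(s['tcp_rot'][2],2),'hole-tip mm',(v*1000).round(1),'F tool',r.inv().apply(s['wrist_force']).round(1))
    return c
E
python3 -c "
from h import *
rel()"
```

```text
13.63 [0.4939 0.0153 0.0617] -15.19 hole-tip mm [29.8  0.1  0. ] F tool [-0.6  0.5  0.7]
13.68 [0.4941 0.0155 0.0619] -15.19 hole-tip mm [29.7  0.4  0.4] F tool [0.1 0.5 0.5]
13.73 [0.4942 0.0156 0.062 ] -15.18 hole-tip mm [29.6  0.5  0.5] F tool [ 0.9 -0.1 -0.4]
13.78 [0.4942 0.0157 0.0621] -15.18 hole-tip mm [29.7  0.6  0.6] F tool [-0.4 -0.4  0.3]
```

>>> {"method": "apply_moves", "body": {
  "moves": [0.8,0.05,0.05,0,0.7,0,0,0,0,0,0,0]
}}

```text
t: 14.03
tcp_pos: [0.5101, 0.0112, 0.0614]
tcp_rot: [-180.0, -0.1, -15.2]
wrist_force: [0.9, 0.0, -0.6]
grip_width: 0.0244
```

>>> {"method": "apply_moves", "body": {
  "moves": [0.2,0,0,0,0,0,0,0,0.2,0,0,0,0,0,0,0]
}}

```text
t: 14.37
tcp_pos: [0.5122, 0.0102, 0.061]
tcp_rot: [180.0, 0.0, -15.2]
wrist_force: [0.6, -0.4, -0.1]
grip_width: 0.0244
```

```bash
python3 -c "
from h import *
rel(n=3)"
```

```text
14.42 [0.5121 0.0102 0.061 ] -15.17 hole-tip mm [11.  -0.  -0.6] F tool [-0.8 -0.8  0.7]
14.47 [0.512  0.0102 0.061 ] -15.17 hole-tip mm [11.1 -0.  -0.6] F tool [-0.4 -1.2 -0.5]
14.52 [0.5119 0.0102 0.0611] -15.17 hole-tip mm [11.1 -0.1 -0.6] F tool [-0.8  0.3  1.3]
```

>>> {"method": "apply_moves", "body": {
  "moves": [0.15,0,-0.04,0,0,0,0,0,0.15,0,0,0,0,0,0,0]
}}

```text
t: 14.85
tcp_pos: [0.5152, 0.0095, 0.0615]
tcp_rot: [-180.0, -0.0, -15.2]
wrist_force: [0.2, -0.4, 0.1]
grip_width: 0.0244
```

>>> {"method": "apply_moves", "body": {
  "moves": [0.15,0,0,0,0,0,0,0,0.15,0,0,0,0,0,0,0]
}}

```text
t: 15.18
tcp_pos: [0.5181, 0.0086, 0.0615]
tcp_rot: [-180.0, -0.0, -15.2]
wrist_force: [1.1, 0.2, -1.0]
grip_width: 0.0243
```

```bash
python3 -c "
from h import *
rel(n=3)"
```

```text
15.23 [0.5179 0.0086 0.0614] -15.18 hole-tip mm [ 4.9 -0.  -0.2] F tool [ 0.1 -0.   0.9]
15.28 [0.5178 0.0086 0.0614] -15.18 hole-tip mm [ 5.  -0.1 -0.2] F tool [-0.2  0.6 -0. ]
15.33 [0.5178 0.0086 0.0614] -15.17 hole-tip mm [ 5.  -0.1 -0.2] F tool [-0.1 -0.2  0.6]
```

The tip is 7 mm inside the pin with no force, so it is in the hole.

>>> {"method": "apply_moves", "body": {
  "moves": [0.3,0,0,0,0.3,0,0,0,0.3,0,0,0,0,0,0,0]
}}

```text
t: 15.67
tcp_pos: [0.5273, 0.0062, 0.0615]
tcp_rot: [-180.0, -0.0, -15.2]
wrist_force: [0.2, 0.3, 0.1]
grip_width: 0.0243
```

>>> {"method": "apply_moves", "body": {
  "moves": [0.3,0,0,0,0.3,0,0,0,0,0,0,0]
}}

```text
t: 15.92
tcp_pos: [0.5329, 0.0046, 0.0614]
tcp_rot: [-180.0, -0.0, -15.2]
wrist_force: [-0.3, 0.6, -0.1]
grip_width: 0.0247
```

```bash
python3 -c "
from h import *
rel(n=3)"
```

```text
15.97 [0.5326 0.0046 0.0614] -15.18 hole-tip mm [-10.3  -0.1  -0.2] F tool [-0.9  0.1  1.2]
16.02 [0.5323 0.0046 0.0614] -15.19 hole-tip mm [-10.   -0.1  -0.2] F tool [-0.4 -1.1  0.3]
16.07 [0.5322 0.0046 0.0614] -15.18 hole-tip mm [-9.9 -0.1 -0.3] F tool [-0.  -0.7 -0.7]
```

>>> {"method": "apply_moves", "body": {
  "moves": [0.3,0,0,0,0.3,0,0,0,0.2,0,0,0,0,0,0,0]
}}

```text
t: 16.4
tcp_pos: [0.5404, 0.003, 0.0614]
tcp_rot: [-180.0, -0.0, -15.2]
wrist_force: [-0.9, 3.5, -0.2]
grip_width: 0.0247
```

>>> {"method": "apply_moves", "body": {
  "moves": [0.2,0,0,0,0.2,0,0,0,0,0,0,0]
}}

```text
t: 16.65
tcp_pos: [0.5437, 0.0021, 0.0612]
tcp_rot: [-180.0, 0.0, -15.2]
wrist_force: [-1.7, 3.3, -1.1]
grip_width: 0.0244
```

>>> {"method": "apply_moves", "body": {
  "moves": [0.2,0,0,0,0,0,0,0]
}}

```text
t: 16.82
tcp_pos: [0.5459, 0.0015, 0.0613]
tcp_rot: [-180.0, 0.0, -15.1]
wrist_force: [-0.6, 3.1, -1.9]
grip_width: 0.0246
```

```bash
python3 -c "
from h import *
rel(n=2)"
```

```text
16.87 [0.5461 0.0015 0.0614] -15.15 hole-tip mm [-24.2   0.5  -0.2] F tool [-0.1 -3.7  1.7]
16.92 [0.5463 0.0014 0.0615] -15.15 hole-tip mm [-24.4   0.5  -0.1] F tool [ 0.3 -3.2  2.3]
```

>>> {"method": "apply_moves", "body": {
  "moves": [0.2,0,0,0,0.1,0,0,0,0,0,0,0]
}}

```text
t: 17.17
tcp_pos: [0.5493, 0.0006, 0.0616]
tcp_rot: [-180.0, -0.0, -15.2]
wrist_force: [1.4, 4.2, -1.3]
grip_width: 0.0244
```

>>> {"method": "apply_moves", "body": {
  "moves": [0.15,0,0,0,0.15,0,0,0,0,0,0,0]
}}

```text
t: 17.42
tcp_pos: [0.5523, -0.0003, 0.0617]
tcp_rot: [-180.0, -0.1, -15.2]
wrist_force: [1.7, 3.0, -0.9]
grip_width: 0.0243
```

>>> {"method": "apply_moves", "body": {
  "moves": [0.15,0,0,0,0.15,0,0,0,0,0,0,0]
}}

```text
t: 17.67
tcp_pos: [0.5559, -0.0012, 0.0619]
tcp_rot: [-180.0, -0.1, -15.1]
wrist_force: [4.9, 2.6, -1.6]
grip_width: 0.0246
```

```bash
python3 -c "
from h import *
rel(n=2)"
```

```text
17.72 [ 0.556  -0.0012  0.062 ] -15.15 hole-tip mm [-34.4   0.4   0.5] F tool [ 4.1 -3.6  1.5]
17.77 [ 0.556  -0.0012  0.062 ] -15.15 hole-tip mm [-34.5   0.5   0.5] F tool [ 4.1 -3.2  2.4]
```

>>> {"method": "apply_moves", "body": {
  "moves": [0.15,0,0,0,0.15,0,0,0,0,0,0,0]
}}

```text
t: 18.02
tcp_pos: [0.558, -0.0023, 0.0616]
tcp_rot: [180.0, -0.0, -15.2]
wrist_force: [3.5, 1.6, 0.2]
grip_width: 0.0248
```

>>> {"method": "apply_moves", "body": {
  "moves": [0.15,0,0,0,0.1,0,0,0,0,0,0,0]
}}

```text
t: 18.27
tcp_pos: [0.5592, -0.0032, 0.0612]
tcp_rot: [180.0, 0.1, -15.2]
wrist_force: [1.1, 1.0, -0.3]
grip_width: 0.0241
```

```bash
python3 -c "
from h import *
rel(n=3)"
```

```text
18.32 [ 0.5593 -0.0031  0.0612] -15.2 hole-tip mm [-38.1  -0.6  -0.4] F tool [ 0.6 -0.6  0.2]
18.37 [ 0.5593 -0.0031  0.0612] -15.19 hole-tip mm [-38.1  -0.5  -0.4] F tool [ 1.4 -0.2  0.5]
18.42 [ 0.5593 -0.0031  0.0612] -15.19 hole-tip mm [-38.1  -0.5  -0.4] F tool [ 0.3 -1.3  0.6]
```

>>> {"method": "apply_moves", "body": {
  "moves": [0.1,0,0,0,0,0,0,0]
}}

```text
t: 18.58
tcp_pos: [0.5601, -0.0032, 0.0612]
tcp_rot: [180.0, 0.1, -15.2]
wrist_force: [-0.4, 1.9, 0.1]
grip_width: 0.0243
```

>>> {"method": "apply_moves", "body": {
  "moves": [0.1,0,0,0,0,0,0,0,0,0,0,0]
}}

```text
t: 18.83
tcp_pos: [0.5612, -0.0032, 0.0612]
tcp_rot: [180.0, 0.1, -15.2]
wrist_force: [-1.7, 4.1, -0.4]
grip_width: 0.0242
```

```bash
python3 -c "
from h import *
rel(n=2)
c=env.read_camera('wrist'); W=cloud(c); L=local(W)
q=proj(c,[.612,-.027,.065])[0].astype(int);print(q)
x,y=q[0]-80,q[1]-80
cv2.imwrite('pics/w6.png',cv2.convertScaleAbs(cv2.resize(c['img'][y:y+160,x:x+160],(600,600),interpolation=cv2.INTER_CUBIC),alpha=1.4)); print(x,y)
m=(abs(W[...,0]-.612)<.03)&(abs(W[...,1]+.029)<.03)&(W[...,2]>.0785)&(W[...,2]<.084)
P=W[m];print('pin',m.sum(),cv2.minEnclosingCircle(P[:,:2].astype(np.float32)),P.mean(0))
m=(L[...,0]>.07)&(L[...,0]<.12)&(abs(L[...,1]-.01)<.005)&(abs(L[...,2]+.0035)<.003)
P=L[m];print('tip',m.sum(),P.max(0) if m.sum() else '')
"
```

```text
18.88 [ 0.5613 -0.0032  0.0612] -15.17 hole-tip mm [-40.1  -0.   -0.4] F tool [-3.2 -2.1  1.9]
18.93 [ 0.5613 -0.0032  0.0612] -15.17 hole-tip mm [-40.1  -0.1  -0.4] F tool [-1.9 -2.6  0.5]
[346 174]
266 94
pin 2211 ((0.6115656495094299, -0.027121856808662415), 0.011054948903620243) [ 0.61160617 -0.02727795  0.08012587]
tip 904 [ 0.09631902  0.0123464  -0.00064818]
```

View pics/w6.png

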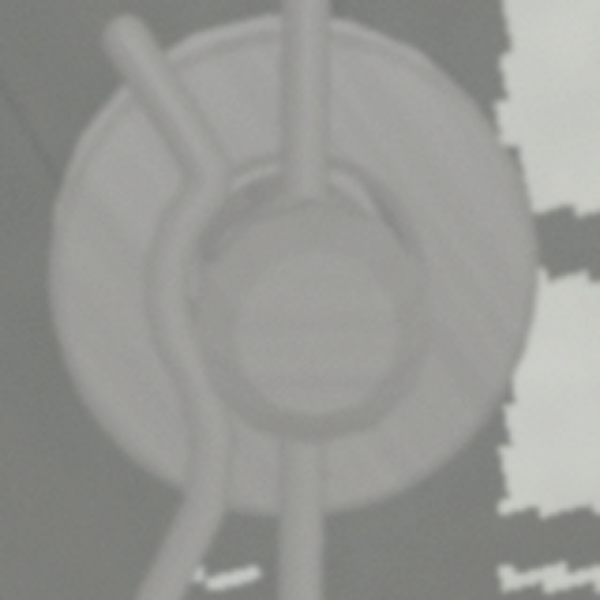

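The view shows the leg through the pin from (300,560) to (305,40), with the bow's hollow wrapped around the pin's left side at (175,290) and both humps past it. The force has just turned to −2.5 N, so I'll back off 1 mm to neutral and release.

>>> {"method": "apply_moves", "body": {
  "moves": [-0.1,0,0,0,0,0,0,0,0,0,0,0]
}}

```text
t: 19.23
tcp_pos: [0.561, -0.0031, 0.0616]
tcp_rot: [-180.0, -0.0, -15.2]
wrist_force: [-0.5, 1.9, -0.3]
grip_width: 0.0247
```

>>> {"method": "apply_moves", "body": {
  "moves": [0,0,0,0,0,0,0,0,0,0,0,0,0,0,0,0,0,0,0,0],
  "grip": 0.5
}}

```text
t: 19.65
tcp_pos: [0.5609, -0.0031, 0.0615]
tcp_rot: [180.0, -0.0, -15.2]
wrist_force: [0.5, 1.1, -0.4]
grip_width: 0.0433
```

>>> {"method": "apply_moves", "body": {
  "moves": [0,0,-1,0,0,0,-2,0,0,0,-2,0,0,0,0,0]
}}

```text
t: 19.98
tcp_pos: [0.5633, -0.0026, 0.1161]
tcp_rot: [-179.9, -0.3, -15.1]
wrist_force: [0.6, -0.1, 1.1]
grip_width: 0.0437
```

```bash
python3 -c "
from h import *
rel(n=1)
c=env.read_camera('wrist'); W=cloud(c); L=local(W); s=env.get_state()
q=proj(c,[.612,-.027,.065])[0].astype(int);print(q)
cv2.imwrite('pics/w7.png',c['img'])
m=(abs(W[...,0]-.612)<.03)&(abs(W[...,1]+.029)<.03)&(W[...,2]>.0785)&(W[...,2]<.084)
P=W[m];print('pin',m.sum(),cv2.minEnclosingCircle(P[:,:2].astype(np.float32)))
p=np.array([.6123,-.0269,0]);r=R.from_euler('xyz',s['tcp_rot'],degrees=True); o=r.inv().apply(p-s['tcp_pos']); 
A=r.inv().apply((W-p).reshape(-1,3)).reshape(W.shape); Z=W[...,2]
m=(A[...,0]>-.09)&(A[...,0]<.06)&(abs(A[...,1])<.035)&(Z>.060)&(Z<.0705)
P=A[m]; print('clip x range',P[:,0].min(),P[:,0].max(),'z',np.median(Z[m]))
k=(P[:,0]>.016); l=P[k&(abs(P[:,1])<.006)]; print('leg front',len(l),l.max(0),np.polyfit(l[:,0],l[:,1],1))
"
```

```text
20.03 [ 0.5625 -0.0026  0.1144] -15.15 hole-tip mm [-41.3   0.9  53. ] F tool [-0.6 -0.3 -0.5]
[341 161]
pin 1195 ((0.6113451719284058, -0.027092117816209793), 0.011240523308515549)
clip x range -0.07249492952295154 0.03930379860267871 z 0.06315183772236291
leg front 443 [ 0.0393038   0.00182205 -0.06531601] [-0.0088125  -0.00049931]
```

View pics/w7.png

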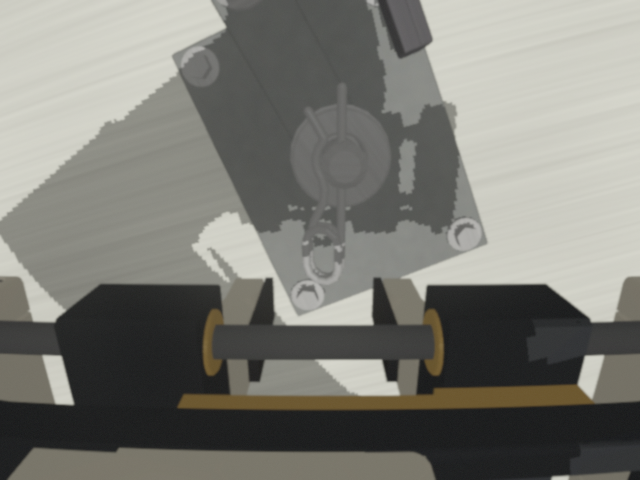

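The view shows the clip resting in the pin after release: leg tip at (342,88), bow around the pin at (320,160), eye at (322,260), open fingers clear above it. The tip measures 39.3–40 mm past the pin axis against a nominal 40.5. I'll retreat further and hand in.

>>> {"method": "apply_moves", "body": {
  "moves": [0,0,-2.5,0,0,0,-2.5,0,-2,0,-1,0,0,0,0,0,0,0,0,0],
  "grip": 1
}}

```text
t: 20.5
tcp_pos: [0.5409, 0.0024, 0.1718]
tcp_rot: [-180.0, -0.0, -15.2]
wrist_force: [0.3, -0.5, 0.1]
grip_width: 0.0715
```

```bash
python3 -c "
from h import *
c=env.read_camera('wrist'); W=cloud(c); go([0,0,0])
m=(abs(W[...,0]-.612)<.035)&(abs(W[...,1]+.028)<.035)&(W[...,2]>.050)&(W[...,2]<.058); print('die top',np.median(W[m][:,2]))
print(env.hand_in())"
```

```text
t 20.55 tcp [0.541  0.0022 0.1711] [-1.800e+02  2.000e-02 -1.515e+01] w 0.0756 F [0.3 0.9 0. ] tool cm [-52.16  14.36  17.13]
die top 0.05436147230851976
the job is handed in; nothing more can be done
None
```

The small die is on its seat over the pin and the R-clip is locked through the cross hole. I handed the job in at about 20.5 s, with the gripper open and about 11 cm above the clip.

**Die:** its top measured 54.4 mm above the bench in the last check, against 54 mm when fully seated, and it is centred on the pin.

**Clip:** I found the hole axis at about −15° in world axes (roughly −23° from the bender's x) and inserted the leg along that line.
- **Force:** the readings stayed within about 5 N on the way in. The bow pulled itself home once past the throat.
- **Overshoot:** I went slightly past neutral, where the clip pushed back with 2–3 N, so I backed off about 1 mm before letting go.
- **After release:** the clip lay level with the bow around the pin. The leg tip measured 39.3 mm past the pin axis (about 40 mm using the camera's own pin position), against the nominal 40.5 mm. That is within the 2 mm calibration.

No last check failed. When I located the hole from its rear mouth, its height came out about 5 mm too high at 68 mm. I put that down to calibration and used the given 63 mm, and the leg went in cleanly. I did not handle the other things on the bench, and I did not take a final picture to confirm they had not moved.

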